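# Fit the ring board on the pull-out bread rack and hold the rack out at its second stop

### The job

Lower the wooden ring board over the two brass pins of the pull-out rack's white carriage until it sits flush, and let go of it. Then take the rack's black front grip so that the orange button in its side is squeezed in, and pull the carriage out past its first stop to its second stop, fully out, with the board still seated. Finish while holding it: keep gripping it there, button squeezed, as springs pull it back; leave the bread rings, the seed shaker and the dough scraper alone.

Things in the scene. Friction and masses are not known exactly. Their poses are not given: they have to be found in the camera images.
- post (a point): Grasp point of the loose ring board: on the axis of its dark square upright post (18 x 18 mm, from 10 to 70 mm above the board's underside), 40 mm above the underside. Axes as the board's, z up. Seated, it is 40 mm above seat; half a turn makes no difference.
- seat (a point): Centre of the top face of the rack's white carriage plate, 110 x 90 mm (own x, y), 60 mm above the counter. Two brass pins, 10 mm thick, 13 mm tall, tapered tips, stand on it at own x = -35 and +35 mm, y = 0. It is pulled out along own -x, about to the robot's right (-y); the rack's place and heading vary. Fixed housing behind it (own +x).
- grip (a point): Where to grip: middle of the black grip block at the carriage's front, 105 mm from seat along own -x, 48 mm above the counter; axes as seat. Block 50 x 26 mm (x, y), 22 to 72 mm high. Orange button, 24 mm long, 30 mm tall, centred here in its own -y side, 7 mm proud (to y = -20 mm). Fingers closing across own y here squeeze it; space is free at both sides.
- button (a joint): The orange spring button, m: 0 = out, 0.006 = fully in; about 4 N to start, 6.5 N fully in. The carriage is latched at home until the button is in by more than 4 mm; keep it in throughout the pull. It springs out when let go.
- carriage (a joint): Slide of the carriage out of the middle tube, m: 0 = home, 0.060 = out (first stop). A spring pulls it back with 3 to 4 N, so it moves first.
- mid (a joint): Slide of the middle tube out of the fixed housing, m: 0 = home, 0.065 = out. A 7 to 8 N spring pulls it back, so it moves only after the first stop. With both slides out the carriage is at the second stop, 125 mm from home, a rigid end stop. Let go, both slide back.
- board: The ring board, 0.2 to 0.45 kg: pale wooden plate 110 x 90 x 10 mm (own x, y, z), post in its middle, two through holes 14 mm wide on its long centre line at own x = -35 and +35 mm. Origin: centre of its underside. Starts flat on the counter, left or right.
- bread_a: Bystander: sesame bread ring, 122 mm across, 28 mm tall, flat on the counter on the side where the ring board is not; origin at the centre of its underside.
- bread_b: Bystander: a like bread ring, further out to the robot's left.
- shaker: Bystander: seed shaker jar, 56 mm across, 100 mm tall, upright between robot and rack; origin at the centre of its underside.
- scraper: Bystander: steel dough scraper, blade 100 x 75 mm with a white handle 26 mm thick, lying to the robot's right.

How it is judged (in metres and radians):
On the way, in this order (a step that is already met when the one before it is completed fails the run):
1. the board sits flush on the carriage over both pins, let go, with the rack still home (z of post in the frame of seat below 0.043 m and horizontal distance between post and seat below 0.005 m and angle between the x axis of post and the x axis of seat, either way round below 0.12 rad and angle between post's own z axis and vertical below 0.05 rad and contact force between the fingers and board below 0.2 N and value of joint carriage below 0.015 m), for 0.2 s.
2. the button is squeezed and the carriage reaches its first stop (value of joint button above 0.0035 m and value of joint carriage above 0.052 m), for 0.05 s.
At the end, for the whole second after the job is handed in: Carriage gripped, at rest at the second stop (carriage slide over 54 of 60 mm, middle tube over 57 of 65 mm), button at least 3.5 mm in; board flush over both pins (3 mm in height, 5 mm of centre, 0.12 rad), touched only by the carriage (value of joint carriage above 0.054 m and value of joint mid above 0.057 m and value of joint button above 0.0035 m and contact force between the fingers and carriage above 2 N and linear speed of board below 0.02 m/s and z of post in the frame of seat below 0.043 m and horizontal distance between post and seat below 0.005 m and angle between the x axis of post and the x axis of seat, either way round below 0.12 rad and angle between post's own z axis and vertical below 0.05 rad and contact force between each of the arm, the fingers and board below 0.5 N); the arm keeps its last pose, push and grip.
It fails at once if a bread ring, the shaker or the scraper is moved by more than 20 mm (distance of any of bread_a, bread_b, shaker, scraper from where it was at the start of the episode above 0.02 m).
It fails at once if the shaker is knocked over or the board is tipped by more than 0.6 rad (angle between any of shaker, board's own z axis and vertical above 0.6 rad).
It also fails if it takes over 56 s, if anything falls off the work surface, if the arm or the gripper's body presses on something with over 40 N, if the wrist force passes 120 N, or if a joint passes its speed limit or range.

### The arm

A 6-joint arm with a two-finger parallel gripper is mounted at the origin on the work surface. World frame = base frame: x ahead of the robot, y to its left, z up, the work surface at z = 0. Lengths are in m, angles in degrees, forces in N, time in s.
With the tool pointing down it reaches from about 0.4 to 0.825 m from the base axis. Payload 7 kg.
Tool frame: the origin (TCP) lies between the finger pads; the fingertips stand 14 mm ahead of it and the grasp point (between the pads) lies 5 mm behind it (r.tips_ahead is the distance from the TCP to the fingertips, in m); z points along the fingers, y is the direction in which the jaws open and shut (so a half turn about z gives the same grasp; the last joint's range is limited). The gripper opens to 88 mm and grips with 3 to 60 N. Pads are 19 mm wide; open, the fingers measure 130 mm over their backs; the gripper's body (78 mm by 193 mm) begins 47 mm behind the grasp point.
Start: joints at [80.105, 20.546, 0.682, 0, -70.136, -16.507], TCP at [0.3, 0.605, 0.241] pointing down, gripper open.
Joint ranges: [-176.03, 176.03], [-82.01, 121.73], [-58.28, 71.71], [-173.87, 95.51], [-174.79, -0.11], [-173.66, 173.66]. Speed limits (degrees/s): [136.94, 136.94, 172.46, 180, 180, 180].

### API

Orientations are given as [roll, pitch, yaw] about the fixed x, y, z axes, in that order (R = Rz(yaw) Ry(pitch) Rx(roll)).
In Python, from plant import r gives the robot as it stands.
- The arm moves only by the tool apply_moves, never from a script. Its arguments are lists of equal length, an entry for each row: "slide": the shift along the tool's x, y, z as a fraction of full scale, a list of three; "turn": the turn, a rotation vector about the tool's x, y, z as a fraction of full scale, a list of three; "jaw": the closure, from 0 (fully open) to 1 (shut). In form: {"slide": [[dx, dy, dz], ...], "turn": [[wx, wy, wz], ...], "jaw": [jaw, ...]}. A call has 1 to 8 rows; each row shifts and turns the commanded pose from where the row before left it, along the tool's axes as they then stand; what a row does not reach is not made up. Full scale, the value 1, is 0.1 m for a shift and 1.5 rad for a turn. A row lasts 1/10 s, in which the tool goes at most 50 mm and 8.59 degrees, less where a joint would pass 70% of its speed; a pose out of reach is approached as far as the arm can. A call with a number of a shift or a turn outside -1 to 1 is refused whole. A call with a gripper value outside its range is refused whole. The fingers move at their own pace and stop on an object; "newtons" is the grip in N (left out, the last holds). Time passes only in rows, so rows that do not move let the fingers close. It gives the time, the measured TCP pose, the force and the opening at its end, in the units of the state.
- r.get_state(): the state, without advancing time (a new reading comes with each control period).
- r.capture(name): name is "scene" or "top"; returns a dict with "pixels" (480x640x3 uint8, blue, green, red), "depth" (480x640 float32, m along the optical axis (not along the pixel's ray), 0 where there is no reading), "fx", "fy", "cx", "cy" (pixels), "dist_coeffs" ([k1, k2, p1, p2, k3] as OpenCV has them; the pictures are not rectified), "rvec" (rotation vector, rad) and "tvec" (3), from world to camera coordinates, as OpenCV has them. Camera axes: x right, y down, z forward; pixel columns grow to the right and rows downward; lengths in m; the calibration is good to about 2 mm. A picture is of the moment at which its call begins.
- r.close_job(): hands the job in, once; it reports no verdict.
The state is a dict: "time_s": time; "joints": joint angles; "qd": joint speeds; "joint_torque": joint torques, N m; "tcp_pos": TCP position; "eef_rot": TCP orientation; "contact_force": force on the tool from outside, world axes, zero at the start; "moment": the same for the moment, N m; "gripper_width": finger opening in m.
Only numpy, scipy, OpenCV 4.12 (cv2) and the standard library are available. Lean on these libraries where they do the work, as an engineer would, in place of code of your own. Each camera call takes 0.05 s, during which the arm holds its last target.

## Working session

There is one attempt and no reset: what is moved stays moved. The work goes in short steps, Python scripts to look and compute and a tool call to move; the robot and the scene stay as the last step left them, time stands still between calls to the robot, and variables do not carry over. Pictures are saved under pics/ and viewed, and the job is handed in when it is done.

Besides the shell and the picture viewer there is one more tool, called after "Emit:" as name(argument=value, ...), one argument or row to a line, values as JSON. apply_moves: Moves the arm, as the interface text tells. Shift numbers are shares of 0.1 m and turn numbers shares of 1.5 rad, none past 1 either way. Its arguments: {"type":"object","properties":{"slide":{"type":"array"},"turn":{"type":"array"},"jaw":{"type":"array"},"newtons":{"type":"number"}},"required":["slide","turn","jaw"]}

```bash
mkdir -p pics; ls; python3 - <<'E'
from plant import r
import cv2,numpy as np,pickle
print(r.get_state())
for n in("scene","top"):
    c=r.capture(n); cv2.imwrite(f"pics/{n}0.png",c["pixels"]); pickle.dump(c,open(f"{n}0.pkl","wb"))
    print(n,c["fx"],c["dist_coeffs"],c["rvec"],c["tvec"])
E
```

```text
pics
{'time_s': 0.0, 'joints': array([ 8.01037987e+01,  2.05908976e+01,  6.33995219e-01, -2.18777494e-02,
       -7.01360361e+01, -1.65071739e+01]), 'qd': array([-0.01152653, -0.09156691,  0.05880137, -0.10331505,  0.0223602 ,
       -0.02172493]), 'joint_torque': array([ 1.85792938e-03, -5.82717919e+01,  2.93053794e+01,  6.99704424e+00,
        6.73410657e-03, -1.72020459e-04]), 'tcp_pos': array([0.29996572, 0.60415984, 0.23962489]), 'eef_rot': array([ 1.79905048e+02, -6.69103241e-03, -2.64108202e+01]), 'contact_force': array([-0.89051865, -0.44542012,  0.53527046]), 'moment': array([-0.0079328 , -0.02559564,  0.0205733 ]), 'gripper_width': 0.08748819538826999}
scene 526.3382207854519 [0.03375932 0.         0.         0.         0.        ] [ 2.06937504  1.35890013 -0.50647375] [-0.224559   -0.29327486  1.60796865]
top 555.7579484811956 [-0.10797572  0.          0.          0.          0.        ] [ 2.11120949 -2.13331243  0.21329656] [7.58703526e-04 5.18337930e-01 1.44941422e+00]
```

View pics/scene0.png

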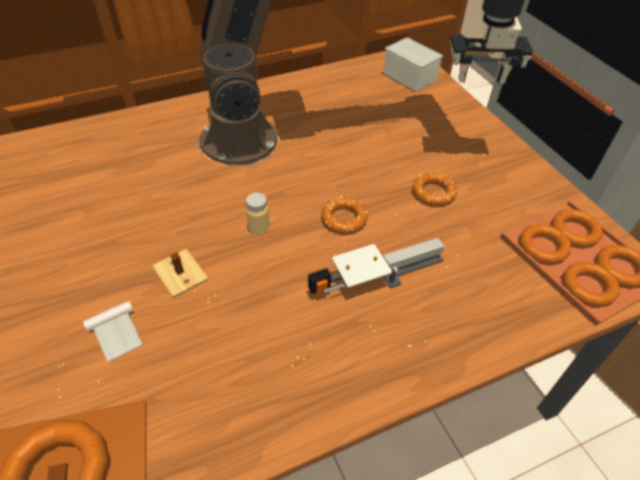

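View pics/top0.png

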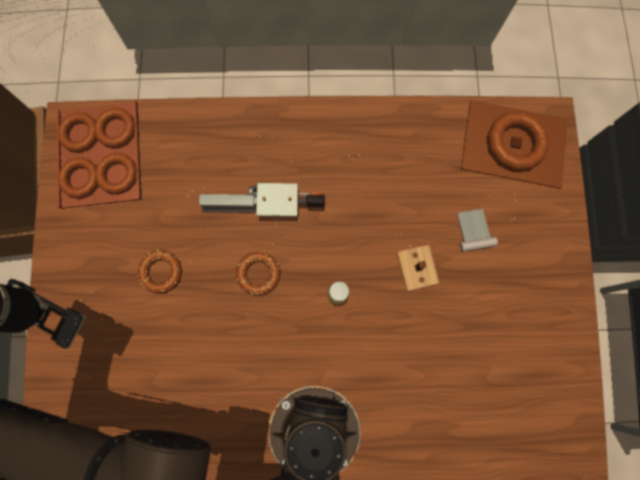

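```bash
cat > h.py <<'E'
import numpy as np,cv2,pickle
def cam(c):
    K=np.array([[c["fx"],0,c["cx"]],[0,c["fy"],c["cy"]],[0,0,1.]]);R=cv2.Rodrigues(np.array(c["rvec"],float))[0]
    return K,np.array(c["dist_coeffs"],float),R,np.array(c["tvec"],float).reshape(3)
def atz(c,uv,z):
    K,D,R,t=cam(c); p=cv2.undistortPoints(np.array(uv,float).reshape(-1,1,2),K,D).reshape(-1,2)
    d=np.c_[p,np.ones(len(p))]@R; o=-R.T@t
    return o+d*((z-o[2])/d[:,2])[:,None]
def proj(c,P):
    K,D,R,t=cam(c); return cv2.projectPoints(np.array(P,float).reshape(-1,3),R,t,K,D)[0].reshape(-1,2)
def pts(c):
    K,D,R,t=cam(c); h,w=c["depth"].shape; g=np.stack(np.meshgrid(np.arange(w),np.arange(h)),-1).reshape(-1,1,2).astype(float)
    p=cv2.undistortPoints(g,K,D).reshape(-1,2); z=c["depth"].reshape(-1,1)
    P=(np.c_[p,np.ones(len(p))]*z-t)@R; P[z[:,0]==0]=np.nan; return P.reshape(h,w,3)
E
python3 - <<'E'
from h import *
T=pickle.load(open("top0.pkl","rb"));S=pickle.load(open("scene0.pkl","rb"))
a=cv2.resize(T["pixels"][165:235,190:340],None,fx=5,fy=5,interpolation=cv2.INTER_CUBIC)
b=cv2.resize(T["pixels"][235:300,320:450],None,fx=5,fy=5,interpolation=cv2.INTER_CUBIC)
cv2.imwrite("pics/a.png",a);cv2.imwrite("pics/b.png",b)
a=cv2.resize(S["pixels"][230:305,295:455],None,fx=5,fy=5,interpolation=cv2.INTER_CUBIC);cv2.imwrite("pics/c.png",a)
a=cv2.resize(S["pixels"][240:305,140:220],None,fx=6,fy=6,interpolation=cv2.INTER_CUBIC);cv2.imwrite("pics/d.png",a)
P=pts(T)
for u,v in [(277,190),(265,210),(290,210),(320,330),(420,310),(315,201),(225,201),(405,255),(339,292),(480,243),(475,225)]: print(u,v,P[v,u].round(4))
E
```

```text
277 190 [0.6488 0.0911 0.0569]
265 210 [0.5926 0.1235 0.0577]
290 210 [0.5908 0.0555 0.0623]
320 330 [ 0.2712 -0.0227 -0.0092]
420 310 [ 0.3211 -0.2966  0.0035]
315 201 [ 0.6117 -0.0122  0.0758]
225 201 [0.6216 0.2344 0.0481]
405 255 [ 0.4726 -0.2601  0.0107]
339 292 [ 0.364  -0.0705  0.1008]
480 243 [ 0.5012 -0.4682  0.027 ]
475 225 [ 0.5563 -0.4634  0.0083]
```

```bash
python3 - <<'E'
import cv2,numpy as np
a=cv2.imread("pics/a.png");b=cv2.imread("pics/b.png")
w=750;b=cv2.copyMakeBorder(b,0,0,0,w-b.shape[1],cv2.BORDER_CONSTANT)
b=cv2.resize(b,(600,260));a=cv2.resize(a,(700,327))
c=cv2.copyMakeBorder(b,0,0,0,100,cv2.BORDER_CONSTANT)
cv2.imwrite("pics/ab.png",np.vstack([a,c]))
E
```

```text
(no output)
```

View pics/ab.png

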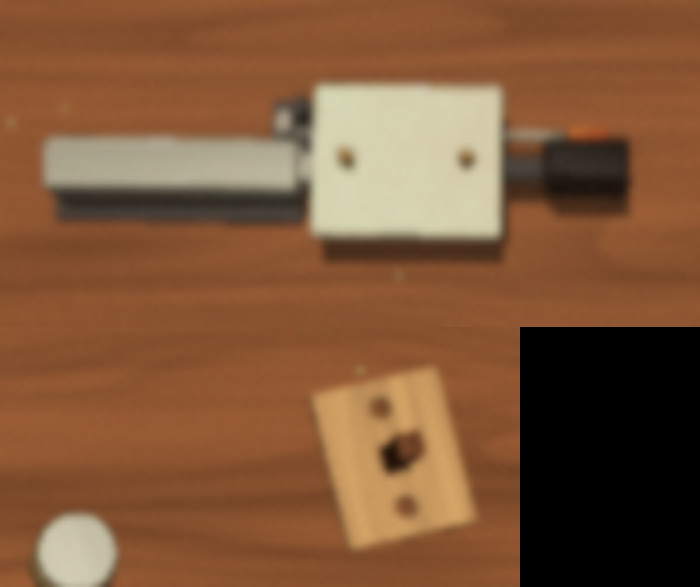

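View pics/c.png

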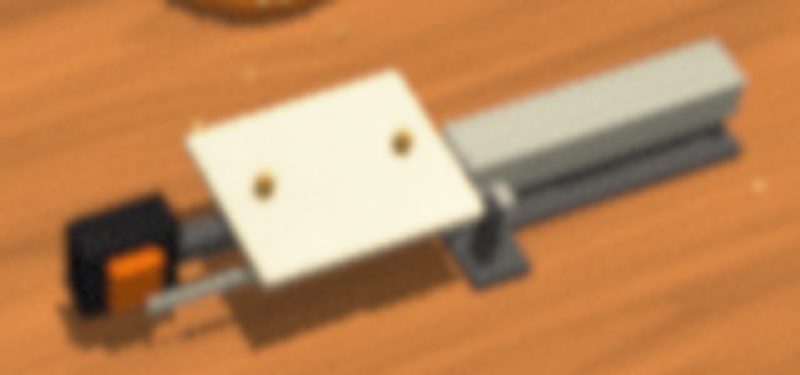

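```bash
cat >> h.py <<'E'
def rect(c,box,z,fn,k=8,dbg=None):
    u0,u1,v0,v1=box; im=cv2.resize(c["pixels"][v0:v1,u0:u1],None,fx=k,fy=k,interpolation=cv2.INTER_CUBIC)
    m=fn(im).astype(np.uint8); n,l,s,ce=cv2.connectedComponentsWithStats(m); i=1+np.argmax(s[1:,4]); m=(l==i).astype(np.uint8)
    if dbg: cv2.imwrite(dbg,m*255)
    ct=max(cv2.findContours(m,cv2.RETR_EXTERNAL,cv2.CHAIN_APPROX_NONE)[0],key=len).reshape(-1,2)
    uv=(ct+0.5)/k-0.5+[u0,v0]; X=atz(c,uv,z)[:,:2]
    (cx,cy),(w,h),a=cv2.minAreaRect((X*1000).astype(np.float32))
    if w<h: w,h,a=h,w,a+90
    # refine: mean of edge distances
    ax=np.array([np.cos(np.radians(a)),np.sin(np.radians(a))]);ay=np.array([-ax[1],ax[0]])
    d=X*1000-[cx,cy];p=d@ax;q=d@ay
    e=lambda s,o,L,M:np.median(s[(np.abs(o)<0.35*M)&(s>L*.3)]),
    px=np.median(p[(abs(q)<.35*h)&(p>.3*w)]);nx=np.median(p[(abs(q)<.35*h)&(p<-.3*w)])
    py=np.median(q[(abs(p)<.35*w)&(q>.3*h)]);ny=np.median(q[(abs(p)<.35*w)&(q<-.3*h)])
    ang=[]
    for s,o,S,O in((p,q,w,h),(q,p,h,w)):
        for sg in(1,-1):
            k_=(abs(o)<.4*O)&(sg*s>.3*S); sl=np.polyfit(o[k_],s[k_],1)[0]; ang.append(np.degrees(np.arctan(sl))*(1 if s is q else -1))
    cc=np.array([cx,cy])+ax*(px+nx)/2+ay*(py+ny)/2
    return cc/1000,(px-nx,py-ny),(a+np.median(ang))%180,np.round(ang,2)
E
python3 - <<'E'
from h import *
T=pickle.load(open("top0.pkl","rb"));S=pickle.load(open("scene0.pkl","rb"))
def white(im):
    return im[...,0].astype(int)>120
def wood(im):
    i=im.astype(int); return (i[...,1]>105)
h=lambda im:im
for c,b,bb,n in((T,(250,304,176,224),(392,445,238,296),"T"),(S,(328,394,240,292),(146,214,244,302),"S")):
    print(c["pixels"][bb[2]+3,bb[0]+3],c["pixels"][ (bb[2]+bb[3])//2-10,(bb[0]+bb[1])//2-5])
    print(n,"seat",rect(c,b,.060,white,dbg=f"pics/m{n}s.png"))
    for th in(95,115) if n=="T" else (115,135,150): print(n,"board",rect(c,bb,.010,lambda im:im[...,1]>th,dbg=f"pics/m{n}b.png"))
# pins, manual
E
python3 - <<'E'
import cv2,numpy as np
L=[cv2.resize(cv2.imread(f"pics/m{n}.png"),(380,280)) for n in("Ts","Tb","Ss","Sb")]
cv2.imwrite("pics/m.png",np.vstack([np.hstack(L[:2]),np.hstack(L[2:])]))
E
```

```text
[ 50  87 145] [ 73 119 167]
T seat (array([0.62328466, 0.0954296 ]), (np.float64(115.61314004461045), np.float64(89.33189798424044)), np.float64(87.68617168161268), array([-2.68, -0.24, -3.88,  2.99]))
T board (array([ 0.43942813, -0.29471576]), (np.float64(115.71481863937075), np.float64(94.4669300510853)), np.float64(11.784596224760254), array([-1.92,  0.47,  0.4 , -0.71]))
T board (array([ 0.43892469, -0.2947148 ]), (np.float64(110.4593563931494), np.float64(90.02090204509824)), np.float64(12.150823497853478), array([-0.22,  0.28,  0.35, -0.47]))
[ 67 130 209] [16 39 72]
S seat (array([0.62414331, 0.1021116 ]), (np.float64(130.83466371774736), np.float64(94.21363873296163)), np.float64(87.09059812051073), array([-16.13,   0.37,  -2.95,   3.46]))
S board (array([ 0.43911767, -0.28923496]), (np.float64(174.75160200417247), np.float64(153.307556965613)), np.float64(162.8113374004603), array([-6.61, -6.86,  6.34,  5.22]))
S board (array([ 0.4378897 , -0.29229637]), (np.float64(114.78011063760424), np.float64(94.93437063247946)), np.float64(12.149314530897092), array([-0.25, -2.48,  2.16, -0.19]))
S board (array([ 0.43824946, -0.29246538]), (np.float64(111.50784261609125), np.float64(91.9915248548176)), np.float64(12.312982629319254), array([-0.01, -5.15,  0.05, -0.09]))
```

View pics/m.png

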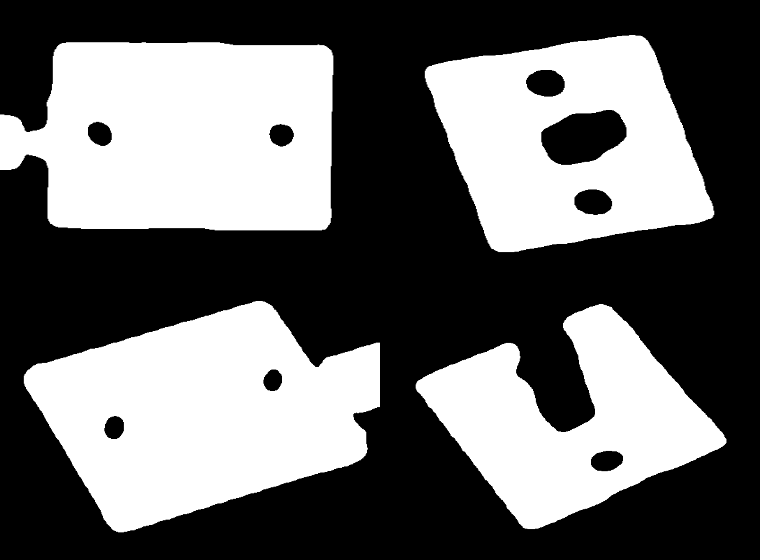

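View pics/d.png

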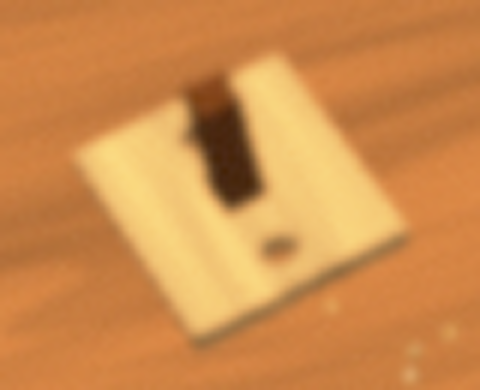

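```bash
python3 - <<'E'
from h import *
T=pickle.load(open("top0.pkl","rb"));S=pickle.load(open("scene0.pkl","rb"))
def white(th,ks):
    def f(im):
        m=(im[...,0]>th).astype(np.uint8); m=cv2.morphologyEx(m,cv2.MORPH_CLOSE,np.ones((60,60))) if 0 else m
        # fill pin holes
        ct=cv2.findContours(m,cv2.RETR_EXTERNAL,cv2.CHAIN_APPROX_NONE)[0]; cv2.drawContours(m,ct,-1,1,-1)
        return cv2.morphologyEx(m,cv2.MORPH_OPEN,cv2.getStructuringElement(2,(ks,ks)))
    return f
for c,b,n in((T,(250,304,176,224),"T"),(S,(328,394,240,292),"S")):
    for th in (120,140,160):
        print(n,th,*rect(c,b,.060,white(th,131),dbg=f"pics/m{n}s2.png"))
# pins: dark blobs in blue channel
for c,b,n in((T,(258,298,184,216),"T"),(S,(338,382,248,280),"S")):
    k=8;u0,u1,v0,v1=b;im=cv2.resize(c["pixels"][v0:v1,u0:u1],None,fx=k,fy=k,interpolation=cv2.INTER_CUBIC)
    m=(im[...,0]<130).astype(np.uint8);nn,l,s,ce=cv2.connectedComponentsWithStats(m)
    for i in range(1,nn):
        if 100<s[i,4]<1500 and 20<ce[i][0]<(u1-u0)*k-20 and 20<ce[i][1]<(v1-v0)*k-20:
            uv=(ce[i]+.5)/k-.5+[u0,v0]; print(n,uv,s[i,4],atz(c,uv,.067)[0])
# post in top: dark red top blob
E
python3 - <<'E'
import cv2,numpy as np
L=[cv2.resize(cv2.imread(f"pics/m{n}.png"),(380,280)) for n in("Ts2","Ss2")]
cv2.imwrite("pics/m2.png",np.hstack(L))
E
```

```text
T 120 [0.62318026 0.09238798] (np.float64(109.4009635080333), np.float64(89.3164052402649)) 88.83189695850895 [ 0.07  0.36 -0.87 -0.35]
T 140 [0.62339845 0.09243005] (np.float64(106.90267312856642), np.float64(86.86445409229722)) 88.74557693136013 [ 0.08  0.78 -0.96 -1.15]
T 160 [0.62325894 0.092446  ] (np.float64(104.02056515813644), np.float64(82.9945787869168)) 88.76726894358501 [-0.27  1.06 -0.95 -1.62]
S 120 [0.62390396 0.09367536] (np.float64(113.79242346036308), np.float64(94.10181753963232)) 89.29076061298636 [ 1.29 -2.23 -0.09  1.52]
S 140 [0.62393441 0.09315074] (np.float64(111.06657526261642), np.float64(92.09308891542332)) 88.7483356136049 [-0.19 -2.22  0.34  1.35]
S 160 [0.6240017  0.09306486] (np.float64(109.198082593745), np.float64(90.007077457517)) 88.46044157475754 [-1.04 -2.55  0.63  0.81]
T [263.70454545 198.44493007] 858 [0.6225334  0.12648426 0.067     ]
T [289.512377   198.64552583] 813 [0.62123715 0.05658337 0.067     ]
S [374.92912286 258.14085085] 761 [0.62533688 0.12714256 0.067     ]
S [347.35520463 266.91184757] 843 [0.62352498 0.05729813 0.067     ]
```

View pics/m2.png

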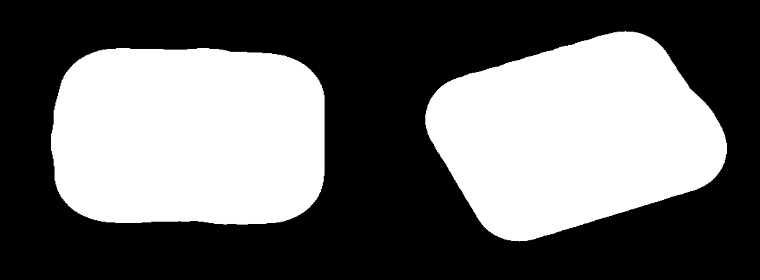

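Emit:
apply_moves(
  slide=[
    [0.41,0.22,0],
    [0.41,0.22,0],
    [0.41,0.22,0],
    [0.41,0.22,0],
    [0.41,0.22,0],
    [0.41,0.22,0],
    [0.41,0.22,0],
    [0.41,0.22,0],
  ],
  turn=[
    [0,0,0],
    [0,0,0],
    [0,0,0],
    [0,0,0],
    [0,0,0],
    [0,0,0],
    [0,0,0],
    [0,0,0],
  ],
  jaw=[0,0,0,0,0,0,0,0],
  newtons=20,
)

```text
time_s: 0.9
tcp_pos: [0.5163, 0.2993, 0.2404]
eef_rot: [180.0, 0.0, -26.4]
contact_force: [1.3, 0.7, 0.5]
gripper_width: 0.0878
```

Emit:
apply_moves(
  slide=[
    [0,0,0],
    [0,0,0],
    [0,0,0],
    [0,0,0],
    [0,0,0],
    [0,0,0],
    [0,0,0],
    [0,0,0],
  ],
  turn=[
    [0,0,0.099],
    [0,0,0.099],
    [0,0,0.099],
    [0,0,0.099],
    [0,0,0.099],
    [0,0,0.099],
    [0,0,0.099],
    [0,0,0.099],
  ],
  jaw=[0,0,0,0,0,0,0,0],
)

```text
time_s: 1.7
tcp_pos: [0.5154, 0.3009, 0.2401]
eef_rot: [180.0, -0.0, -94.8]
contact_force: [-0.3, -0.2, -0.6]
gripper_width: 0.0876
```

Emit:
apply_moves(
  slide=[
    [0,0,0],
    [0,0,0],
    [0,0,0],
    [0,0,0],
    [0,0,0],
    [0,0,0],
    [0,0,0],
    [0,0,0],
  ],
  turn=[
    [0,0,0.099],
    [0,0,0.099],
    [0,0,0.099],
    [0,0,0.099],
    [0,0,0.099],
    [0,0,0.099],
    [0,0,0.099],
    [0,0,0.099],
  ],
  jaw=[0,0,0,0,0,0,0,0],
)

```text
time_s: 2.5
tcp_pos: [0.5154, 0.3009, 0.2401]
eef_rot: [-180.0, -0.0, -162.9]
contact_force: [-0.4, -0.1, 0.2]
gripper_width: 0.0875
```

```bash
cat >> h.py <<'E'
def rel(s,x,y,z,psi):
    """needed shift in tool axes (m) and turn about tool z (deg), assuming tool down"""
    p=np.radians(s["eef_rot"][2]); d=np.array([x,y,z])-s["tcp_pos"]
    print("pos",s["tcp_pos"].round(4),"rot",s["eef_rot"].round(2),"j",s["joints"].round(1),"F",s["contact_force"].round(1),"w",round(s["gripper_width"],4))
    print("tool shift m",round(d[0]*np.cos(p)+d[1]*np.sin(p),4),round(d[0]*np.sin(p)-d[1]*np.cos(p),4),round(-d[2],4),"turn z deg",-((psi-s["eef_rot"][2]+180)%360-180))
E
python3 -c "
from plant import r; from h import *
rel(r.get_state(),.4386,-.2938,.2,-167.9)"
```

```text
pos [0.5154 0.3009 0.2401] rot [-1.7999e+02 -4.0000e-02 -1.6289e+02] j [  49.    13.3   -9.6   -0.   -67.2 -121.9] F [-0.4 -0.1  0.2] w 0.0875
tool shift m 0.2484 -0.5458 0.0401 turn z deg 5.011305550563435
```

Emit:
apply_moves(
  slide=[
    [0.19,-0.42,0],
    [0.19,-0.42,0],
    [0.19,-0.42,0],
    [0.19,-0.42,0],
    [0.19,-0.42,0],
    [0.19,-0.42,0],
    [0.19,-0.42,0],
    [0.19,-0.42,0],
  ],
  turn=[
    [0,0,0],
    [0,0,0],
    [0,0,0],
    [0,0,0],
    [0,0,0],
    [0,0,0],
    [0,0,0],
    [0,0,0],
  ],
  jaw=[0,0,0,0,0,0,0,0],
)

```text
time_s: 3.3
tcp_pos: [0.4707, -0.0667, 0.2406]
eef_rot: [180.0, 0.0, -162.5]
contact_force: [0.8, -0.5, -0.3]
gripper_width: 0.0876
```

Emit:
apply_moves(
  slide=[
    [0.19,-0.42,0],
    [0.19,-0.42,0],
    [0.19,-0.42,0],
    [0.19,-0.42,0],
    [0.19,-0.42,0],
    [0,0,0],
    [0,0,0],
  ],
  turn=[
    [0,0,0],
    [0,0,0],
    [0,0,0],
    [0,0,0],
    [0,0,0],
    [0,0,0.058],
    [0,0,0],
  ],
  jaw=[0,0,0,0,0,0,0],
)

```text
time_s: 4.0
tcp_pos: [0.443, -0.2951, 0.2398]
eef_rot: [180.0, -0.1, -167.8]
contact_force: [0.4, 0.5, 0.7]
gripper_width: 0.0876
```

```bash
python3 -c "
from plant import r; from h import *
rel(r.get_state(),.4386,-.2938,.035,-167.9)
S=r.capture('scene');T=r.capture('top')
pickle.dump((T,S),open('p1.pkl','wb'))
a=cv2.resize(S['pixels'][180:320,80:280],None,fx=3.5,fy=3.5,interpolation=2)
cv2.imwrite('pics/e.png',a)
"
```

```text
pos [ 0.443  -0.2951  0.2398] rot [ 1.7995e+02 -7.0000e-02 -1.6778e+02] j [-12.6   7.2 -17.3  -0.  -65.6 -65.2] F [0.4 0.5 0.7] w 0.0876
tool shift m 0.0041 0.0022 0.2048 turn z deg 0.11512050439961286
```

View pics/e.png

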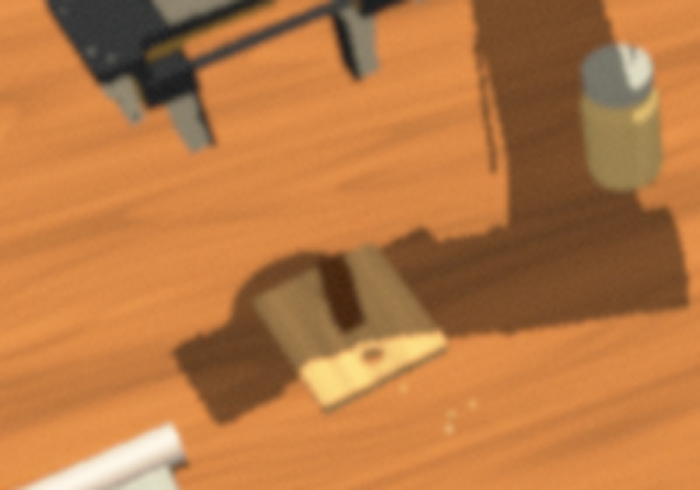

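Emit:
apply_moves(
  slide=[
    [0.04,0.02,0.35],
    [0,0,0.4],
    [0,0,0.4],
    [0,0,0.3],
    [0,0,0.2],
    [0,0,0.2],
    [0,0,0.2],
    [0,0,0],
  ],
  turn=[
    [0,0,0],
    [0,0,0],
    [0,0,0],
    [0,0,0],
    [0,0,0],
    [0,0,0],
    [0,0,0],
    [0,0,0],
  ],
  jaw=[0,0,0,0,0,0,0,0],
)

```text
time_s: 4.9
tcp_pos: [0.4383, -0.2911, 0.0335]
eef_rot: [179.9, -0.2, -167.3]
contact_force: [-0.2, 0.2, 1.0]
gripper_width: 0.0876
```

Emit:
apply_moves(
  slide=[
    [0,0,0],
    [0,0,0],
    [0,0,0],
    [0,0,0],
    [0,0,0],
    [0,0,0],
    [0,0,0],
    [0,0,0],
  ],
  turn=[
    [0,0,0],
    [0,0,0],
    [0,0,0],
    [0,0,0],
    [0,0,0],
    [0,0,0],
    [0,0,0],
    [0,0,0],
  ],
  jaw=[1,1,1,1,1,1,1,1],
  newtons=25,
)

```text
time_s: 5.7
tcp_pos: [0.4396, -0.2928, 0.0356]
eef_rot: [-180.0, 0.0, -167.5]
contact_force: [-0.5, -0.1, -0.1]
gripper_width: 0.0293
```

```bash
python3 -c "
from plant import r; from h import *
rel(r.get_state(),.4386,-.2938,.2,-167.9)
S=r.capture('scene');T=r.capture('top')
pickle.dump((T,S),open('p2.pkl','wb'))
a=cv2.resize(S['pixels'][200:320,100:280],None,fx=4,fy=4,interpolation=2)
cv2.imwrite('pics/f.png',a)
"
```

```text
pos [ 0.4396 -0.2928  0.0356] rot [-180.      0.   -167.52] j [-12.4  20.  -31.8   0.  -38.2 -65.1] F [-0.5 -0.1 -0.1] w 0.0293
tool shift m 0.0012 -0.0007 -0.1644 turn z deg 0.3764743489439013
```

View pics/f.png

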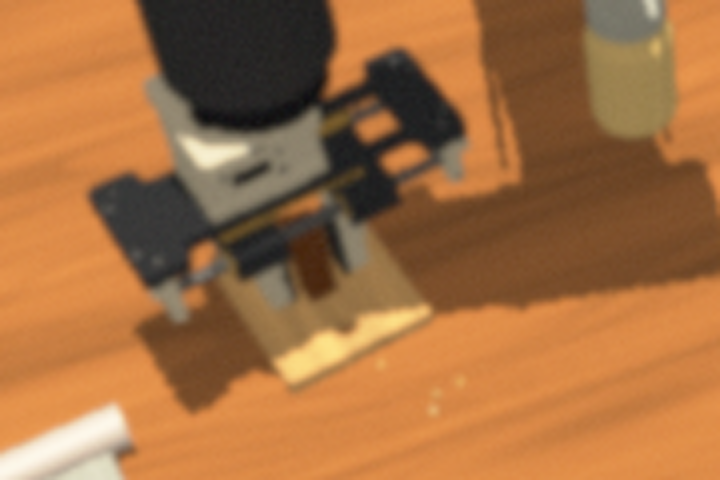

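Emit:
apply_moves(
  slide=[
    [0,0,0],
    [0,0,0],
    [0,0,0],
    [0,0,0],
    [0,0,0],
    [0,0,0],
  ],
  turn=[
    [0,0,0],
    [0,0,0],
    [0,0,0],
    [0,0,0],
    [0,0,0],
    [0,0,0],
  ],
  jaw=[1,1,1,1,1,1],
  newtons=25,
)

```text
time_s: 6.4
tcp_pos: [0.4394, -0.2927, 0.0355]
eef_rot: [180.0, -0.0, -167.5]
contact_force: [-1.2, 3.7, 1.9]
gripper_width: 0.0179
```

Emit:
apply_moves(
  slide=[
    [0,0,-0.1],
    [0,0,-0.2],
    [0,0,-0.4],
    [0,0,-0.4],
    [0,0,-0.4],
    [0,0,-0.2],
    [0,0,0],
    [0,0,0],
  ],
  turn=[
    [0,0,0],
    [0,0,0],
    [0,0,0],
    [0,0,0],
    [0,0,0],
    [0,0,0],
    [0,0,0],
    [0,0,0],
  ],
  jaw=[1,1,1,1,1,1,1,1],
)

```text
time_s: 7.2
tcp_pos: [0.4392, -0.2926, 0.2054]
eef_rot: [180.0, 0.0, -167.5]
contact_force: [-0.1, -0.1, -4.7]
gripper_width: 0.0179
```

```bash
python3 -c "
from plant import r; from h import *
rel(r.get_state(),.62,.0922,.2,-91.2)
S=r.capture('scene');T=r.capture('top')
pickle.dump((T,S),open('p3.pkl','wb'))
a=cv2.resize(S['pixels'][140:290,60:260],None,fx=3.5,fy=3.5,interpolation=2)
cv2.imwrite('pics/g.png',a)
"
```

```text
pos [ 0.4392 -0.2926  0.2054] rot [ 1.7998e+02  3.0000e-02 -1.6755e+02] j [-12.4   8.2 -20.8  -0.  -61.  -65.1] F [-0.1 -0.1 -4.7] w 0.0179
tool shift m -0.2595 0.3367 0.0054 turn z deg -76.34611635263207
```

View pics/g.png

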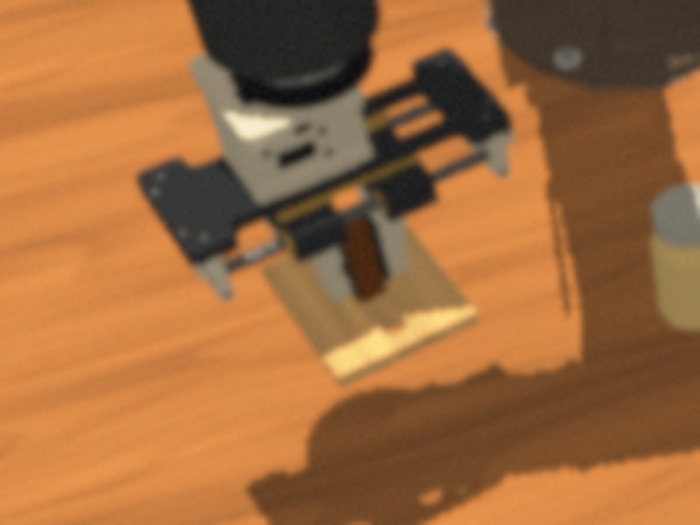

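Emit:
apply_moves(
  slide=[
    [-0.15,0.2,0],
    [-0.3,0.39,0],
    [-0.3,0.39,0],
    [-0.3,0.39,0],
    [-0.3,0.39,0],
    [-0.3,0.39,0],
    [-0.3,0.39,0],
    [-0.3,0.39,0],
  ],
  turn=[
    [0,0,0],
    [0,0,0],
    [0,0,0],
    [0,0,0],
    [0,0,0],
    [0,0,0],
    [0,0,0],
    [0,0,0],
  ],
  jaw=[1,1,1,1,1,1,1,1],
)

```text
time_s: 8.1
tcp_pos: [0.5957, 0.0437, 0.2037]
eef_rot: [-180.0, -0.2, -167.5]
contact_force: [1.5, -1.3, -3.0]
gripper_width: 0.0179
```

Emit:
apply_moves(
  slide=[
    [-0.22,0.28,0],
    [-0.1,0.16,0],
    [0,0,0],
    [0,0,0],
    [0,0,0],
    [0,0,0],
  ],
  turn=[
    [0,0,0],
    [0,0,0],
    [0,0,-0.05],
    [0,0,-0.09],
    [0,0,-0.09],
    [0,0,-0.09],
  ],
  jaw=[1,1,1,1,1,1],
)

```text
time_s: 8.7
tcp_pos: [0.6168, 0.0912, 0.2037]
eef_rot: [179.9, -0.2, -139.7]
contact_force: [-0.3, -0.3, -3.7]
gripper_width: 0.0177
```

Emit:
apply_moves(
  slide=[
    [0,0,0],
    [0,0,0],
    [0,0,0],
    [0,0,0],
    [0,0,0],
    [0,0,0],
    [0,0,0],
    [0,0,0],
  ],
  turn=[
    [0,0,-0.09],
    [0,0,-0.09],
    [0,0,-0.09],
    [0,0,-0.09],
    [0,0,-0.09],
    [0,0,-0.09],
    [0,0,-0.028],
    [0,0,0],
  ],
  jaw=[1,1,1,1,1,1,1,1],
)

```text
time_s: 9.5
tcp_pos: [0.6169, 0.0912, 0.204]
eef_rot: [179.9, -0.1, -91.2]
contact_force: [-1.0, -0.8, -3.2]
gripper_width: 0.0177
```

```bash
python3 -c "
from plant import r; from h import *
rel(r.get_state(),.6233,.0922,.12,-91.2)
"
```

```text
pos [0.6169 0.0912 0.204 ] rot [ 1.7985e+02 -6.0000e-02 -9.1210e+01] j [ 26.3  17.3  -9.   -0.  -63.9 -27.5] F [-1.  -0.8 -3.2] w 0.0177
tool shift m -0.0012 -0.0063 0.084 turn z deg -0.0056242399050461245
```

Emit:
apply_moves(
  slide=[
    [-0.01,-0.06,0.2],
    [0,0,0.3],
    [0,0,0.2],
    [0,0,0.09],
    [0,0,0],
    [0,0,0],
    [0,0,0],
  ],
  turn=[
    [0,0,0],
    [0,0,0],
    [0,0,0],
    [0,0,0],
    [0,0,0],
    [0,0,0],
    [0,0,0],
  ],
  jaw=[1,1,1,1,1,1,1],
)

```text
time_s: 10.2
tcp_pos: [0.6245, 0.0929, 0.1279]
eef_rot: [-179.9, 0.0, -91.2]
contact_force: [-0.5, -0.1, -2.2]
gripper_width: 0.018
```

```bash
python3 -c "
from plant import r; from h import *
rel(r.get_state(),.6233,.0922,.12,-91.2)
S=r.capture('scene');T=r.capture('top')
pickle.dump((T,S),open('p4.pkl','wb'))
a=cv2.resize(S['pixels'][190:310,290:450],None,fx=4,fy=4,interpolation=2)
b=cv2.resize(T['pixels'][150:250,200:360],None,fx=4,fy=4,interpolation=2)
cv2.imwrite('pics/i.png',a);cv2.imwrite('pics/j.png',b)
"
```

```text
pos [0.6245 0.0929 0.1279] rot [-1.7989e+02  4.0000e-02 -9.1210e+01] j [ 26.2  21.6 -13.5   0.  -54.8 -27.4] F [-0.5 -0.1 -2.2] w 0.018
tool shift m 0.0007 0.0012 0.0079 turn z deg -0.010629325836362113
```

View pics/i.png

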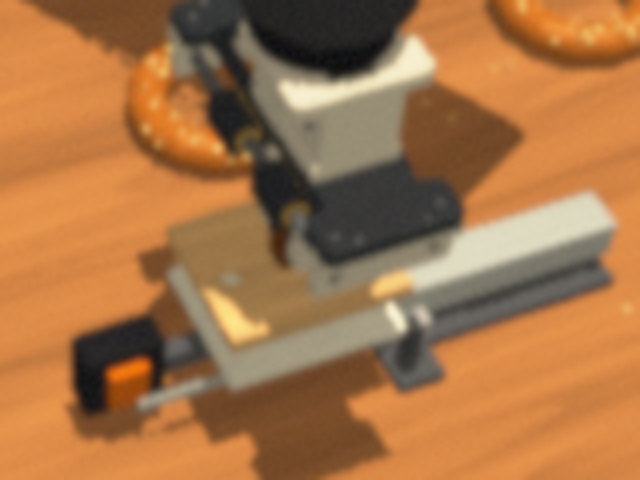

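View pics/j.png

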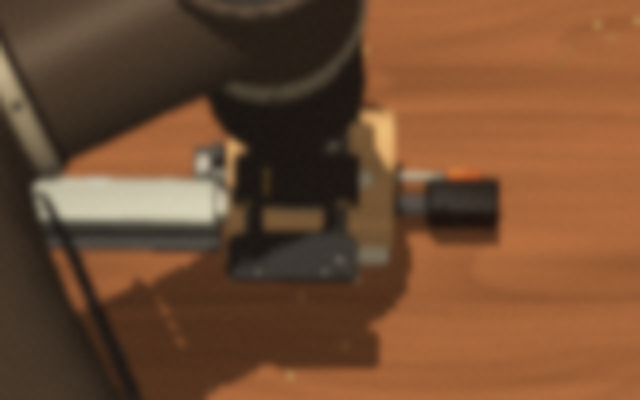

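```bash
cat > ov.py <<'E'
from h import *
import sys
def outline(cx,cy,yaw,z,L=.11,W=.09):
    a=np.radians(yaw);x=np.array([np.cos(a),np.sin(a)]);y=np.array([-x[1],x[0]]);c=np.array([cx,cy])
    return [np.r_[c+x*sx*L/2+y*sy*W/2,z] for sx,sy in((-1,-1),(1,-1),(1,1),(-1,1))]
def draw(c,box,k,polys):
    u0,u1,v0,v1=box; a=cv2.resize(c["pixels"][v0:v1,u0:u1],None,fx=k,fy=k,interpolation=2)
    for P,col in polys:
        q=(proj(c,P)-[u0,v0]+.5)*k-.5; cv2.polylines(a,[np.round(q*16).astype(int)],True,col,1,cv2.LINE_AA,4)
    return a
E
python3 - <<'E'
from ov import *
T,S=pickle.load(open("p4.pkl","rb"))
pl=[(outline(.6245,.0929,88.8,.1029),(0,0,255)),(outline(.6245,.0929,88.8,.0929),(0,255,255)),(outline(.6233,.0922,88.8,.06),(255,0,0))]
cv2.imwrite("pics/k.png",np.vstack([draw(S,(325,400,235,290),8,pl)]))
cv2.imwrite("pics/l.png",draw(T,(245,315,170,225),10,pl))
E
```

```text
(no output)
```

View pics/k.png

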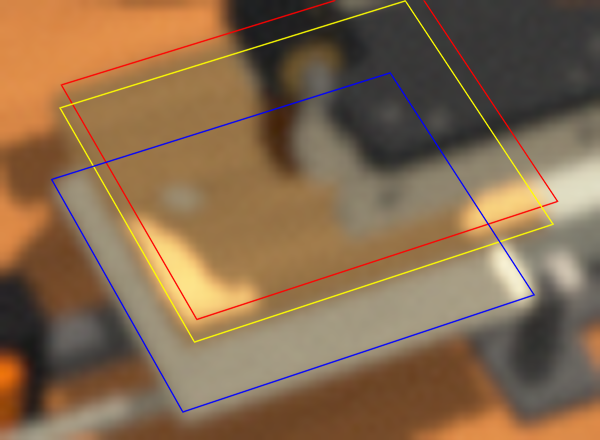

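View pics/l.png

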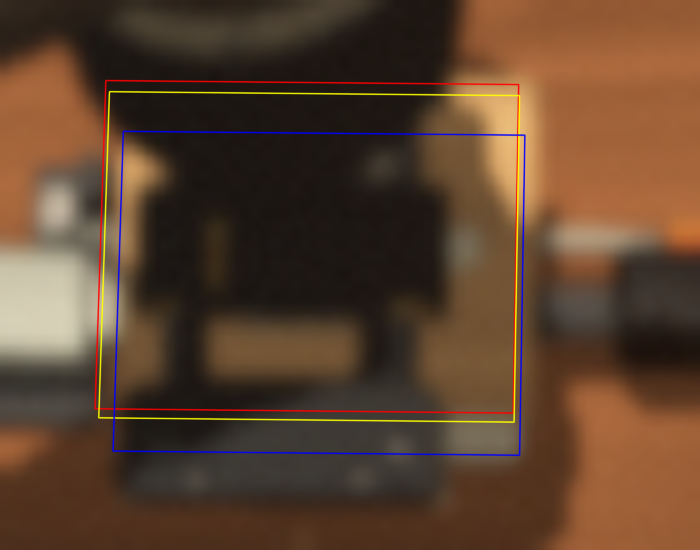

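```bash
cat >> ov.py <<'E'
def edge(c,A,B,f0,f1,n,rng=4,name=""):
    """offset (mm) of image edge from segment A-B (3D) along horizontal world dir n"""
    A,B,n=map(lambda v:np.array(v,float),(A,B,n)); g=cv2.GaussianBlur(c["pixels"],(0,0),0.7).astype(np.float32)
    s=np.arange(-8,8.01,.25)/1000; prof=[]
    for f in np.linspace(f0,f1,25):
        P=A+(B-A)*f; uv=proj(c,[P+n*t for t in s]).astype(np.float32)
        prof.append(cv2.remap(g,uv[:,0][None],uv[:,1][None],cv2.INTER_CUBIC)[0])
    m=np.mean(prof,0); G=np.gradient(m,axis=0); d=np.linalg.norm(G,axis=1)
    i=[j for j in range(1,len(s)-1) if d[j]>=d[j-1] and d[j]>=d[j+1] and d[j]>.3*d.max()]
    print(name,[(round(s[j]*1000,2),round(float(d[j]),1),np.round(G[j]).tolist()) for j in i])
E
python3 - <<'E'
from ov import *
T,S=pickle.load(open("p4.pkl","rb"))
b=outline(.6245,.0929,88.8,.1029);bb=outline(.6245,.0929,88.8,.0929);p=outline(.6233,.0922,88.8,.06)
a=np.radians(88.8);x=np.r_[np.cos(a),np.sin(a),0];y=np.r_[-x[1],x[0],0]
# corners 0(-x,-y)1(+x,-y)2(+,+)3(-,+)
edge(T,b[0],b[3],.02,.35,x,name="T board -x top edge, bright")
edge(T,b[0],b[3],.45,.9,x,name="T board -x shaded")
edge(T,b[0],b[1],.03,.15,y,name="T board -y")
edge(S,b[0],b[3],.03,.35,x,name="S board -x bright top")
edge(S,b[0],b[3],.4,.9,x,name="S board -x shaded")
edge(S,bb[0],bb[1],.1,.8,y,name="S board -y bottom")
edge(S,b[0],b[1],.1,.4,y,name="S board -y top")
edge(S,p[0],p[3],.1,.7,x,name="S plate -x")
edge(S,p[0],p[1],.1,.8,y,name="S plate -y")
edge(T,p[0],p[3],.85,.97,x,name="T plate -x")
T0=pickle.load(open("top0.pkl","rb"));S0=pickle.load(open("scene0.pkl","rb"))
for n,c in(("T",T0),("S",S0)):
    edge(c,p[0],p[3],.1,.9,x,name=n+"0 plate -x");edge(c,p[1],p[2],.6,.9,x,name=n+"0 plate +x")
    edge(c,p[0],p[1],.1,.8,y,name=n+"0 plate -y");edge(c,p[3],p[2],.1,.8,y,name=n+"0 plate +y")
q=outline(.4386,-.2935,12.1,.01);a=np.radians(12.1);x=np.r_[np.cos(a),np.sin(a),0];y=np.r_[-x[1],x[0],0]
for n,c in(("T",T0),("S",S0)):
    edge(c,q[0],q[3],.1,.9,x,name=n+"0 board -x");edge(c,q[1],q[2],.1,.9,x,name=n+"0 board +x")
    edge(c,q[0],q[1],.1,.9,y,name=n+"0 board -y");edge(c,q[3],q[2],.1,.9,y,name=n+"0 board +y")
E
```

```text
T board -x top edge, bright [(np.float64(-7.25), 3.6, [2.0, 2.0, 2.0]), (np.float64(-4.5), 4.4, [2.0, 3.0, 2.0]), (np.float64(-2.0), 2.9, [1.0, 2.0, 2.0]), (np.float64(3.25), 2.4, [-1.0, -1.0, -2.0]), (np.float64(6.0), 4.4, [-2.0, -3.0, -3.0])]
T board -x shaded [(np.float64(-5.25), 1.8, [0.0, 1.0, 1.0]), (np.float64(-2.75), 1.8, [1.0, 1.0, 1.0]), (np.float64(-0.25), 0.8, [0.0, 0.0, 1.0])]
T board -y [(np.float64(-5.25), 2.0, [1.0, 1.0, 1.0]), (np.float64(-2.5), 4.8, [2.0, 3.0, 3.0]), (np.float64(0.25), 4.7, [2.0, 3.0, 3.0]), (np.float64(2.75), 1.8, [1.0, 1.0, 1.0])]
S board -x bright top [(np.float64(-3.75), 5.2, [1.0, 3.0, 4.0]), (np.float64(-3.25), 5.2, [1.0, 3.0, 4.0])]
S board -x shaded [(np.float64(-7.25), 0.8, [-1.0, -0.0, -0.0]), (np.float64(-6.5), 0.7, [-1.0, -0.0, -0.0]), (np.float64(-4.25), 0.6, [-0.0, 0.0, 0.0]), (np.float64(-3.25), 0.6, [-0.0, 0.0, 1.0]), (np.float64(-2.5), 0.6, [-0.0, 0.0, 1.0]), (np.float64(3.25), 0.3, [-0.0, -0.0, -0.0]), (np.float64(4.25), 0.3, [-0.0, -0.0, -0.0])]
S board -y bottom [(np.float64(-2.75), 2.2, [-2.0, -1.0, -1.0]), (np.float64(-2.0), 2.
[... 2711 characters left out ...]
oat64(-2.25), 3.3, [-1.0, -2.0, -2.0]), (np.float64(-1.5), 3.5, [-1.0, -2.0, -2.0]), (np.float64(-1.0), 3.4, [-1.0, -2.0, -2.0])]
S0 board -x [(np.float64(-2.5), 1.4, [1.0, 1.0, 1.0]), (np.float64(-1.25), 1.7, [1.0, 1.0, 1.0]), (np.float64(-0.5), 1.7, [1.0, 1.0, 1.0]), (np.float64(0.5), 1.8, [1.0, 1.0, 1.0]), (np.float64(2.25), 1.5, [1.0, 1.0, 1.0])]
S0 board +x [(np.float64(-0.25), 4.0, [-1.0, -3.0, -3.0]), (np.float64(1.0), 4.0, [-1.0, -2.0, -3.0]), (np.float64(1.75), 3.7, [-1.0, -2.0, -3.0])]
S0 board -y [(np.float64(0.25), 4.4, [2.0, 3.0, 2.0])]
S0 board +y [(np.float64(0.5), 3.3, [-2.0, -2.0, -1.0]), (np.float64(1.5), 3.4, [-2.0, -3.0, -1.0]), (np.float64(2.0), 3.4, [-2.0, -2.0, -1.0])]
```

```bash
python3 - <<'E'
from ov import *
T,S=pickle.load(open("p3.pkl","rb"))
b=outline(.4392,-.2926,12.45,.1804);bb=outline(.4392,-.2926,12.45,.1704)
pl=[(b,(0,0,255)),(bb,(0,255,255))]
cv2.imwrite("pics/k2.png",draw(S,(125,205,200,255),9,pl))
u=proj(T,b).mean(0).astype(int);print(u)
cv2.imwrite("pics/l2.png",draw(T,(u[0]-35,u[0]+35,u[1]-27,u[1]+27),10,pl))
T,S=pickle.load(open("p4.pkl","rb"))
pl=[(outline(.6242,.0893,88.8,.1029),(0,0,255)),(outline(.6235,.092,88.8,.06),(255,0,0))]
cv2.imwrite("pics/k3.png",np.hstack([draw(S,(330,400,238,298),6,pl),draw(T,(245,305,170,230),6,pl)]))
E
```

```text
[430 257]
```

View pics/k2.png

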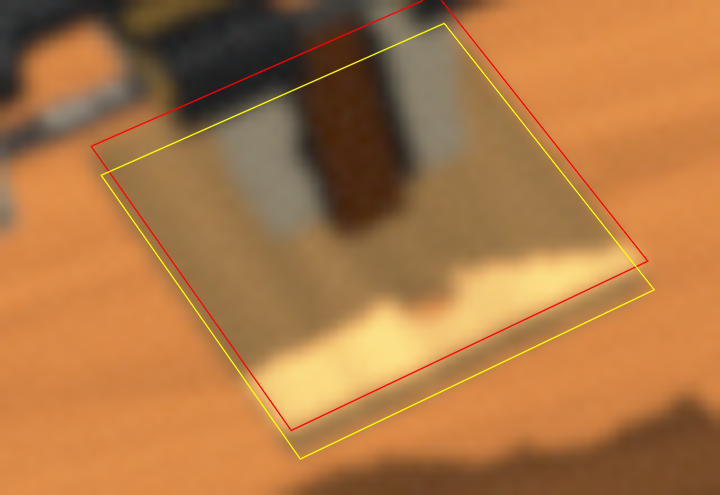

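View pics/l2.png

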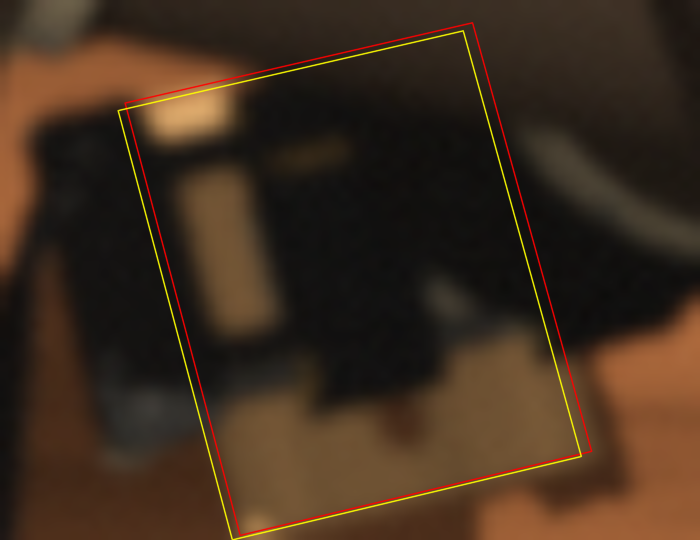

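View pics/k3.png

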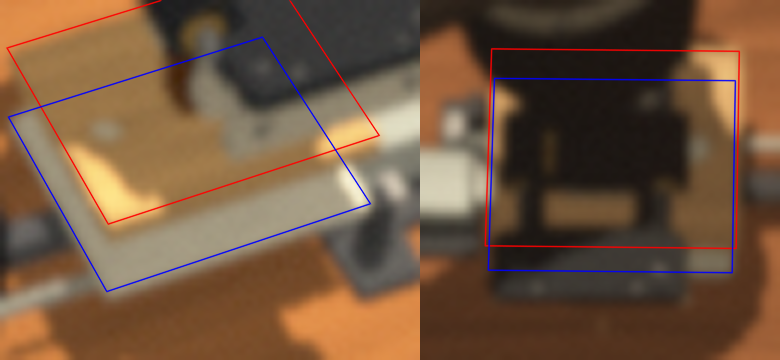

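```bash
python3 - <<'E'
from ov import *
from plant import r
s=r.get_state();print(s["tcp_pos"],s["eef_rot"])
def fit(c,m,n):
    P=pts(c)[m>0];P=P[np.isfinite(P).all(1)];med=np.median(P[:,2]);P=P[abs(P[:,2]-med)<.012]
    A=np.c_[P[:,:2]-P[:,:2].mean(0),np.ones(len(P))];q=np.linalg.lstsq(A,P[:,2],rcond=None)[0];print(n,len(P),P[:,:2].mean(0).round(3),P[:,:2].std(0).round(3),"slopes",q[:2].round(3),"z",q[2].round(4), "resid",(P[:,2]-A@q).std().round(4))
for f in("p3.pkl","p4.pkl"):
    for n,c in zip("TS",pickle.load(open(f,"rb"))):
        P=pts(c); X,Y,Z=P[...,0],P[...,1],P[...,2]
        cz=.1804 if f=="p3.pkl" else .103; cc=(.439,-.293) if f=="p3.pkl" else (.624,.090)
        hsv=cv2.cvtColor(c["pixels"],cv2.COLOR_BGR2HSV)
        m=(abs(Z-cz)<.015)&(abs(X-cc[0])<.05)&(abs(Y-cc[1])<.055)&(hsv[...,1]>90)&(hsv[...,2]>70)
        fit(c,m,f+n)
E
```

```text
[0.62428726 0.09287408 0.12777453] [-1.79897000e+02  4.29739140e-02 -9.12048072e+01]
p3.pklT 438 [ 0.415 -0.296] [0.026 0.031] slopes [ 0.004 -0.006] z 0.1794 resid 0.0029
p3.pklS 1106 [ 0.453 -0.295] [0.025 0.031] slopes [-0.008  0.002] z 0.1787 resid 0.0025
p4.pklT 419 [0.618 0.068] [0.026 0.035] slopes [-0.009 -0.003] z 0.1029 resid 0.0032
p4.pklS 920 [0.634 0.069] [0.029 0.025] slopes [-0.009 -0.002] z 0.1013 resid 0.0025
```

Emit:
apply_moves(
  slide=[
    [-0.027,0.01,0.05],
    [0,0,0.08],
    [0,0,0],
    [0,0,0],
    [0,0,0],
  ],
  turn=[
    [0,0,0],
    [0,0,0],
    [0,0,0],
    [0,0,0],
    [0,0,0],
  ],
  jaw=[1,1,1,1,1],
)

```text
time_s: 10.8
tcp_pos: [0.6229, 0.0954, 0.1135]
eef_rot: [180.0, -0.0, -91.2]
contact_force: [-0.6, -0.0, -4.4]
gripper_width: 0.018
```

```bash
python3 - <<'E'
from ov import *
from plant import r
s=r.get_state();print(s["tcp_pos"],s["eef_rot"],s["contact_force"])
S=r.capture('scene');T=r.capture('top');pickle.dump((T,S),open('p5.pkl','wb'))
x,y,z=s["tcp_pos"]
b=outline(x,y-.003,88.8,z-.025);p=outline(.6235,.092,88.8,.06)
pl=[(b,(0,0,255)),(p,(255,0,0))]
cv2.imwrite("pics/k5.png",np.hstack([draw(S,(330,390,240,300),6,pl),draw(T,(250,310,170,230),6,pl)]))
a=np.radians(88.8);X=np.r_[np.cos(a),np.sin(a),0];Y=np.r_[-X[1],X[0],0]
edge(T,b[0],b[3],.02,.3,X,name="T board -x")
edge(S,b[0],b[3],.03,.35,X,name="S board -x")
edge(T,b[0],b[1],.03,.15,Y,name="T board -y")
edge(S,b[0],b[1],.1,.5,Y,name="S board -y")
E
```

```text
[0.62287805 0.09537873 0.11354893] [ 1.79999894e+02 -9.81018788e-03 -9.11956802e+01] [-0.59175701 -0.02116026 -4.38098849]
T board -x [(np.float64(-6.25), 2.1, [1.0, 1.0, 1.0]), (np.float64(-3.75), 4.1, [2.0, 3.0, 2.0]), (np.float64(-1.0), 4.3, [2.0, 3.0, 2.0]), (np.float64(1.5), 2.4, [1.0, 2.0, 1.0]), (np.float64(7.0), 2.4, [-1.0, -1.0, -2.0])]
S board -x [(np.float64(-0.75), 5.2, [1.0, 3.0, 4.0])]
T board -y [(np.float64(-5.75), 1.9, [1.0, 1.0, 1.0]), (np.float64(-3.0), 4.8, [2.0, 3.0, 3.0]), (np.float64(-0.25), 5.0, [2.0, 3.0, 3.0]), (np.float64(2.5), 2.6, [1.0, 2.0, 2.0])]
S board -y [(np.float64(-7.0), 2.3, [-2.0, -1.0, -0.0]), (np.float64(-6.25), 2.1, [-2.0, -1.0, -0.0]), (np.float64(-3.5), 1.0, [-1.0, 0.0, 1.0]), (np.float64(-2.5), 1.1, [-0.0, 0.0, 1.0]), (np.float64(-1.75), 1.4, [0.0, 1.0, 1.0]), (np.float64(-1.0), 1.3, [0.0, 1.0, 1.0]), (np.float64(-0.25), 1.2, [0.0, 1.0, 1.0])]
```

View pics/k5.png

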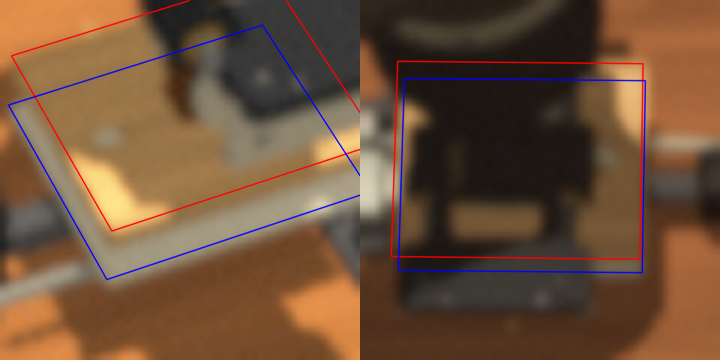

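Emit:
apply_moves(
  slide=[
    [-0.008,0.005,0.03],
    [0,0,0.03],
    [0,0,0.02],
    [0,0,0.02],
    [0,0,0],
    [0,0,0],
  ],
  turn=[
    [0,0,0],
    [0,0,0],
    [0,0,0],
    [0,0,0],
    [0,0,0],
    [0,0,0],
  ],
  jaw=[1,1,1,1,1,1],
)

```text
time_s: 11.5
tcp_pos: [0.6223, 0.0962, 0.1035]
eef_rot: [180.0, -0.0, -91.2]
contact_force: [0.7, -0.2, -3.6]
gripper_width: 0.018
```

Emit:
apply_moves(
  slide=[
    [0,0,0.02],
    [0,0,0.02],
    [0,0,0.02],
    [0,0,0],
    [0,0,0],
  ],
  turn=[
    [0,0,0],
    [0,0,0],
    [0,0,0],
    [0,0,0],
    [0,0,0],
  ],
  jaw=[1,1,1,1,1],
)

```text
time_s: 12.0
tcp_pos: [0.6222, 0.0962, 0.0974]
eef_rot: [180.0, -0.0, -91.2]
contact_force: [0.8, -0.6, -3.6]
gripper_width: 0.0177
```

Emit:
apply_moves(
  slide=[
    [0,0,0.01],
    [0,0,0.01],
    [0,0,0.01],
    [0,0,0],
    [0,0,0],
  ],
  turn=[
    [0,0,0],
    [0,0,0],
    [0,0,0],
    [0,0,0],
    [0,0,0],
  ],
  jaw=[1,1,1,1,1],
)

```text
time_s: 12.5
tcp_pos: [0.6224, 0.0962, 0.0953]
eef_rot: [-180.0, 0.0, -91.2]
contact_force: [-3.7, -0.8, 5.4]
gripper_width: 0.0179
```

Emit:
apply_moves(
  slide=[
    [0,0,0],
    [0,0,0],
    [0,0,0],
    [0,0,0],
    [0,0,0],
    [0,0,0],
    [0,0,0],
    [0,0,0],
  ],
  turn=[
    [0,0,0],
    [0,0,0],
    [0,0,0],
    [0,0,0],
    [0,0,0],
    [0,0,0],
    [0,0,0],
    [0,0,0],
  ],
  jaw=[0,0,0,0,0,0,0,0],
)

```text
time_s: 13.3
tcp_pos: [0.6223, 0.0962, 0.0945]
eef_rot: [-180.0, -0.0, -91.2]
contact_force: [0.4, -0.0, -1.2]
gripper_width: 0.0761
```

Emit:
apply_moves(
  slide=[
    [0,0,0],
    [0,0,-0.1],
    [0,0,-0.3],
    [0,0,-0.4],
    [0,0,-0.2],
    [0,0,0],
  ],
  turn=[
    [0,0,0],
    [0,0,0],
    [0,0,0],
    [0,0,0],
    [0,0,0],
    [0,0,0],
  ],
  jaw=[0,0,0,0,0,0],
)

```text
time_s: 13.9
tcp_pos: [0.6243, 0.0968, 0.1995]
eef_rot: [-179.6, 0.1, -91.2]
contact_force: [-0.3, 0.4, -0.2]
gripper_width: 0.0877
```

```bash
python3 - <<'E'
from ov import *
from plant import r
s=r.get_state();print(s["time_s"],s["contact_force"],s["gripper_width"])
rel(s,.6215,-.0122,.15,-91.2)
S=r.capture('scene');T=r.capture('top');pickle.dump((T,S),open('p6.pkl','wb'))
b=outline(.6228,.0925,88.8,.07);pl=[(b,(0,0,255))]
cv2.imwrite("pics/k6.png",np.hstack([draw(S,(305,395,230,300),4,[]),draw(S,(305,395,230,300),4,pl)]))
cv2.imwrite("pics/l6.png",np.hstack([draw(T,(245,335,165,235),4,[]),draw(T,(245,335,165,235),4,pl)]))
E
```

```text
13.9 [-0.33344827  0.3519449  -0.21280131] 0.08773617123916459
pos [0.6243 0.0968 0.1995] rot [-1.796e+02  1.400e-01 -9.117e+01] j [ 26.5  17.9  -8.8   0.1 -62.9 -27.7] F [-0.3  0.4 -0.2] w 0.0877
tool shift m 0.109 0.0006 0.0495 turn z deg 0.02719458708921252
```

View pics/k6.png

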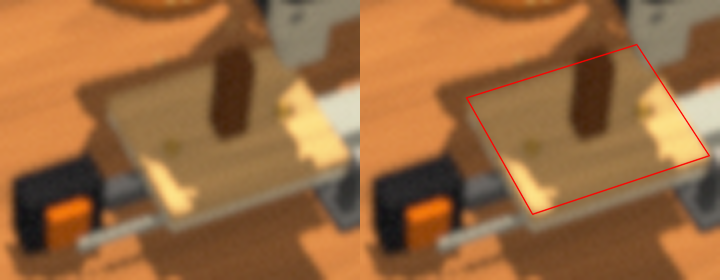

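View pics/l6.png

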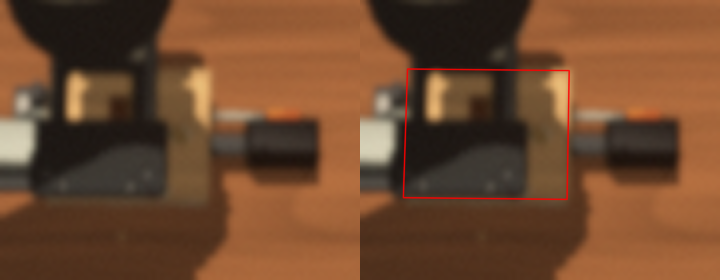

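```bash
python3 - <<'E'
from ov import *
T=pickle.load(open("top0.pkl","rb"));S=pickle.load(open("scene0.pkl","rb"))
# block top outline prediction check
def g(sx,sy,yaw=88.8):
    a=np.radians(yaw);X=np.r_[np.cos(a),np.sin(a)];c=np.r_[sx,sy]-.105*X
    return c,outline(c[0],c[1],yaw,.072,.05,.026)
c,o=g(.6225,.0922);print(c)
cv2.imwrite("pics/m6.png",np.hstack([draw(T,(295,335,185,220),9,[(o,(0,255,0))]),draw(S,(300,340,260,295),9,[(o,(0,255,0))])]))
from plant import r
rel(r.get_state(),c[0]-.0005,c[1],.1,-91.2)
E
```

```text
[ 0.62030105 -0.01277697]
pos [0.6223 0.0963 0.1955] rot [-1.7993e+02  5.0000e-02 -9.1210e+01] j [ 26.5  18.1  -9.   -0.  -62.8 -27.7] F [-0.  -0.4 -0.1] w 0.0875
tool shift m 0.1091 0.0002 0.0955 turn z deg -0.009629237629610543
```

View pics/m6.png

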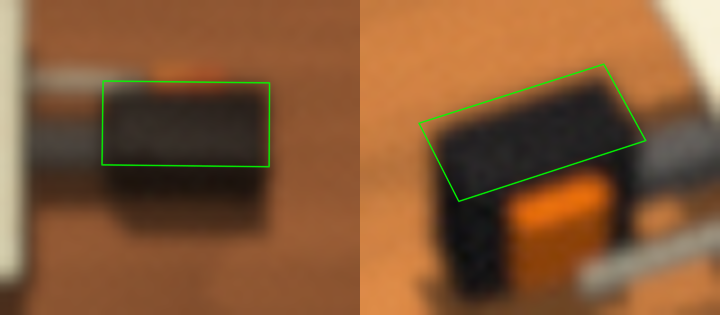

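Emit:
apply_moves(
  slide=[
    [0.25,0,0],
    [0.4,0,0],
    [0.35,0,0],
    [0.09,0,0.1],
    [0,0,0.35],
    [0,0,0.35],
    [0,0,0.2],
    [0,0,0],
  ],
  turn=[
    [0,0,0],
    [0,0,0],
    [0,0,0],
    [0,0,0],
    [0,0,0],
    [0,0,0],
    [0,0,0],
    [0,0,0],
  ],
  jaw=[0,0,0,0,0,0,0,0],
)

```text
time_s: 14.8
tcp_pos: [0.6171, -0.0132, 0.0901]
eef_rot: [179.6, -0.1, -91.2]
contact_force: [-0.1, 0.5, 0.4]
gripper_width: 0.0877
```

```bash
python3 - <<'E'
from ov import *
from plant import r
rel(r.get_state(),.62,-.0128,.043,-91.2)
S=r.capture('scene');T=r.capture('top')
cv2.imwrite("pics/k7.png",np.hstack([draw(S,(285,395,190,310),4,[]),]))
cv2.imwrite("pics/l7.png",np.hstack([draw(T,(245,365,165,245),4,[]),]))
E
```

```text
pos [ 0.6171 -0.0132  0.0901] rot [ 1.7956e+02 -9.0000e-02 -9.1250e+01] j [ 16.8  23.  -17.1  -0.1 -50.4 -18.1] F [-0.1  0.5  0.4] w 0.0877
tool shift m -0.0005 -0.0029 0.0471 turn z deg -0.04651348242211384
```

View pics/k7.png

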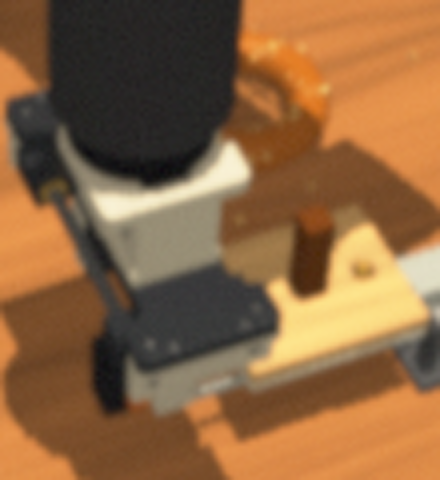

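View pics/l7.png

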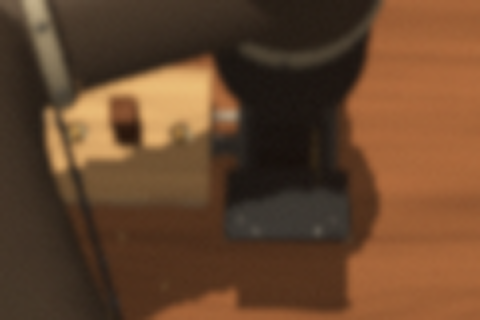

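Emit:
apply_moves(
  slide=[
    [0,0,0],
    [0,0,0.15],
    [0,0,0.15],
    [0,0,0.15],
    [0,0,0],
    [0,0,0],
  ],
  turn=[
    [0,0,0],
    [0,0,0],
    [0,0,0],
    [0,0,0],
    [0,0,0],
    [0,0,0],
  ],
  jaw=[0,0,0,0,0,0],
)

```text
time_s: 15.5
tcp_pos: [0.6207, -0.0126, 0.0507]
eef_rot: [-179.9, 0.0, -91.2]
contact_force: [1.3, -0.6, 0.1]
gripper_width: 0.0876
```

Emit:
apply_moves(
  slide=[
    [0,0.005,0.075],
    [0,0,0],
    [0,0,0],
    [0,0,0],
    [0,0,0],
    [0,0,0],
    [0,0,0],
    [0,0,0],
  ],
  turn=[
    [0,0,0],
    [0,0,0],
    [0,0,0],
    [0,0,0],
    [0,0,0],
    [0,0,0],
    [0,0,0],
    [0,0,0],
  ],
  jaw=[0,0,1,1,1,1,1,1],
  newtons=30,
)

```text
time_s: 16.3
tcp_pos: [0.6195, -0.0128, 0.0421]
eef_rot: [-180.0, -0.0, -91.2]
contact_force: [0.5, -0.2, 0.2]
gripper_width: 0.0453
```

Emit:
apply_moves(
  slide=[
    [0,0,0],
    [0,0,0],
    [0,0,0],
    [0,0,0],
    [0,0,0],
    [0,0,0],
    [0,0,0],
  ],
  turn=[
    [0,0,0],
    [0,0,0],
    [0,0,0],
    [0,0,0],
    [0,0,0],
    [0,0,0],
    [0,0,0],
  ],
  jaw=[1,1,1,1,1,1,1],
)

```text
time_s: 17.0
tcp_pos: [0.6194, -0.0128, 0.0421]
eef_rot: [180.0, 0.0, -91.2]
contact_force: [0.2, 0.3, 1.4]
gripper_width: 0.0257
```

Emit:
apply_moves(
  slide=[
    [0.03,0,0],
    [0.06,0,0],
    [0.08,0,0],
    [0.1,0,0],
    [0.1,0,0],
    [0.1,0,0],
    [0.08,0,0],
    [0.04,0,0],
  ],
  turn=[
    [0,0,0],
    [0,0,0],
    [0,0,0],
    [0,0,0],
    [0,0,0],
    [0,0,0],
    [0,0,0],
    [0,0,0],
  ],
  jaw=[1,1,1,1,1,1,1,1],
)

```text
time_s: 17.8
tcp_pos: [0.618, -0.0728, 0.042]
eef_rot: [180.0, -0.0, -91.2]
contact_force: [-2.2, 4.3, 1.7]
gripper_width: 0.0257
```

```bash
python3 - <<'E'
from ov import *
from plant import r
rel(r.get_state(),.62,-.0128-.125,.042,-91.2)
S=r.capture('scene');T=r.capture('top')
cv2.imwrite("pics/k8.png",np.hstack([draw(S,(265,395,180,310),4,[]),]))
E
```

```text
pos [ 0.618  -0.0728  0.042 ] rot [179.98  -0.   -91.25] j [ 11.2  26.4 -19.2  -0.  -44.4 -12.5] F [-2.2  4.3  1.7] w 0.0257
tool shift m 0.0649 -0.0034 -0.0 turn z deg -0.04825042771341259
```

View pics/k8.png

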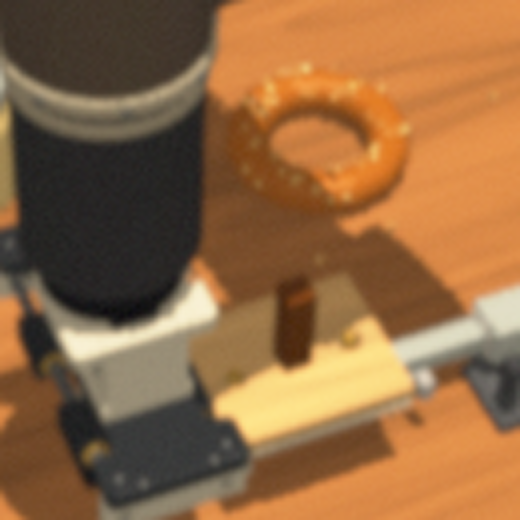

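Emit:
apply_moves(
  slide=[
    [0.03,0,0],
    [0.06,0,0],
    [0.1,0,0],
    [0.1,0,0],
    [0.1,0,0],
    [0.1,0,0],
    [0.08,0,0],
    [0.04,0,0],
  ],
  turn=[
    [0,0,0],
    [0,0,0],
    [0,0,0],
    [0,0,0],
    [0,0,0],
    [0,0,0],
    [0,0,0],
    [0,0,0],
  ],
  jaw=[1,1,1,1,1,1,1,1],
)

```text
time_s: 18.7
tcp_pos: [0.6166, -0.1324, 0.0419]
eef_rot: [180.0, 0.0, -91.2]
contact_force: [-2.5, 9.0, 2.5]
gripper_width: 0.0258
```

Emit:
apply_moves(
  slide=[
    [0.04,0,0],
    [0.01,0,0],
    [0.01,0,0],
    [0.01,0,0],
    [0,0,0],
    [0,0,0],
  ],
  turn=[
    [0,0,0],
    [0,0,0],
    [0,0,0],
    [0,0,0],
    [0,0,0],
    [0,0,0],
  ],
  jaw=[1,1,1,1,1,1],
)

```text
time_s: 19.3
tcp_pos: [0.6165, -0.1381, 0.0418]
eef_rot: [180.0, 0.1, -91.2]
contact_force: [-2.1, 12.5, 2.5]
gripper_width: 0.0258
```

Emit:
apply_moves(
  slide=[
    [0.01,0,0],
    [0.01,0,0],
    [0,0,0],
    [0,0,0],
    [0,0,0],
  ],
  turn=[
    [0,0,0],
    [0,0,0],
    [0,0,0],
    [0,0,0],
    [0,0,0],
  ],
  jaw=[1,1,1,1,1],
)

```text
time_s: 19.8
tcp_pos: [0.6165, -0.1383, 0.0416]
eef_rot: [180.0, 0.2, -91.2]
contact_force: [-4.4, 22.3, 3.9]
gripper_width: 0.0258
```

```bash
python3 - <<'E'
from ov import *
from plant import r
s=r.get_state();rel(s,.62,-.0128-.125,.042,-91.2)
S=r.capture('scene');T=r.capture('top')
a=np.radians(88.8);c=np.r_[.6225,.0922]-.125*np.r_[np.cos(a),np.sin(a)]
pl=[(outline(*c,88.8,.07),(0,0,255))]
cv2.imwrite("pics/k9.png",np.hstack([draw(S,(265,395,190,310),3,[]),draw(S,(265,395,190,310),3,pl)]))
cv2.imwrite("pics/l9.png",np.hstack([draw(T,(245,375,155,245),3,[]),draw(T,(245,375,155,245),3,pl)]))
cv2.imwrite("pics/s9.png",S["pixels"])
E
```

```text
pos [ 0.6165 -0.1383  0.0416] rot [ 1.7997e+02  1.7000e-01 -9.1170e+01] j [  4.9  27.2 -17.8  -0.2 -45.   -5.9] F [-4.4 22.3  3.9] w 0.0258
tool shift m -0.0006 -0.0035 -0.0004 turn z deg 0.026514108825836047
```

View pics/k9.png

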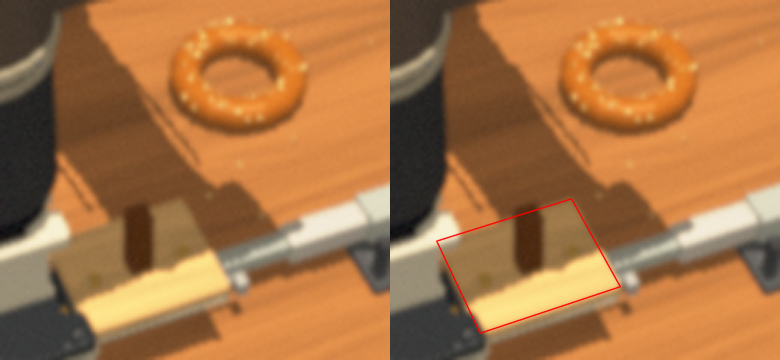

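View pics/l9.png

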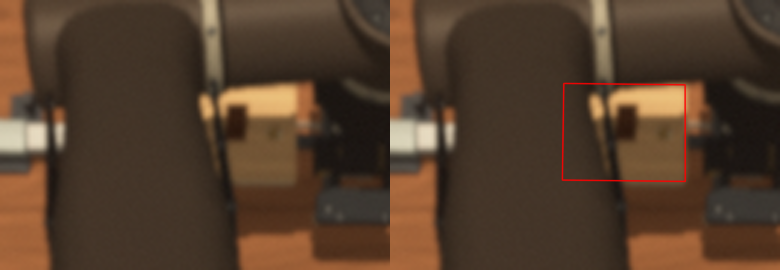

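View pics/s9.png

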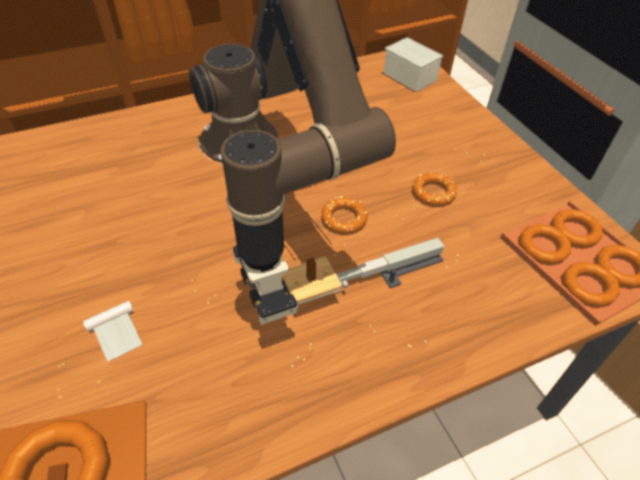

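Emit:
apply_moves(
  slide=[
    [-0.01,0,0],
    [0,0,0],
    [0,0,0],
    [0,0,0],
    [0,0,0],
    [0,0,0],
  ],
  turn=[
    [0,0,0],
    [0,0,0],
    [0,0,0],
    [0,0,0],
    [0,0,0],
    [0,0,0],
  ],
  jaw=[1,1,1,1,1,1],
  newtons=40,
)

```text
time_s: 20.5
tcp_pos: [0.6165, -0.1382, 0.0417]
eef_rot: [180.0, 0.1, -91.2]
contact_force: [-3.8, 17.2, 2.9]
gripper_width: 0.0258
```

Steady at the end stop with 17 N of pull and no slip, so I'm handing it in.

```bash
python3 -c "
from plant import r
print(r.close_job()); s=r.get_state(); print(s['time_s'],s['tcp_pos'],s['contact_force'],s['gripper_width'])"
```

```text
the job is handed in; nothing more can be done
None
the job is handed in; nothing more can be done
```

I seated the ring board over both pins and let go. Then I gripped the black block so the button was squeezed in and pulled the carriage out to its second stop. I handed the job in at about 20.5 s, still gripping with 40 N.

**Last checks:**
- **Pull:** the grip had travelled 125.4 mm and then stopped moving. The pull force rose from 9 N to 22 N with no further travel, so it was at the rigid stop. I eased it back to a steady 17 N.
- **Grip:** the fingers held steady at 25.8 mm with no sign of slip. That is slightly under the roughly 27 mm I expected with the button fully in. I read it as the button squeezed in, but the button's depth was not measured directly.
- **Board:** the last pictures show it lying on the plate with a pin in each hole. The outline I drew for a board seated at the second stop agrees with the pictures to about 1–2 mm.
- **Bystanders:** both bread rings and the scraper look unmoved. The arm hid the shaker in the last pictures, so I could not check it; my planned paths kept clear of it.

**Disagreements:**
- **Cameras:** the two cameras differ by about 2 mm.
- **Board in the grip:** over the rack, the board appeared about 3 mm off-centre in the grip along the rack's length. I corrected for that from the pictures, and the board then dropped onto the pins with almost no resistance.

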